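# Load a thread spool into the stock tube and pack it down

### The job

Slide the loose straight thread spool, standing up, into the empty tube on the counter and let go of it; then take the wooden rod out of its holder and, with the rod, push the spool down the tube until it bottoms out. Stand the rod back in its holder, fully down, and leave the other things on the counter where they are.

Things in the scene. Friction and masses are not known exactly. Their poses are not given: they have to be found in the camera images.
- spool_center (a point): centre (half-way up, 40 mm above the foot) of the loose thread spool: a straight cylinder 34 mm in diameter and 80 mm long, off-white with cream end caps, about 60 g, standing upright on the counter at the start; z along its axis, up; its foot has a 2 mm chamfer. It is the only long slim spool lying loose.
- tube_mouth (a point): centre of the open mouth of the empty grey tube, in the rim's plane, 145 mm above the counter; z up along the bore. The tube is fixed to the counter on a round foot 84 mm in diameter; it is straight, 47 mm outside, with a bore 37 mm in diameter, widening over the top 12 mm to a flared rim 58 mm outside. In the bore sits a stiff black carrier disc.
- carrier (a joint): how far (m) the black carrier disc in the empty tube is pushed down: at 0 its top is 40 mm below the mouth, at 0.083 it meets a hard bottom stop, top 123 mm below the mouth (an 80 mm spool's top is then 43 mm below the mouth). Starts at 0 to 0.015. Friction holds it: about 5 N pushes it down (more when fast), a spool's weight does not; no spring-back.
- rod_center (a point): centre of the plain round wooden packing rod: 26 mm in diameter, 150 mm long, about 70 g; this point is 75 mm from both ends; z along the rod, up. At the start the rod stands loosely in its holder, with 90 mm of it showing, and may lean by up to about 6 degrees.
- holder_floor (a point): centre of the inner floor of the wooden rod holder, 10 mm above the counter, on which the rod's foot stands; z up. The holder is fixed: a round foot 76 mm in diameter and an upright socket 45 mm outside, bore 33 mm in diameter, 60 mm deep, its mouth 70 mm above the counter, flared over the top 12 mm to 55 mm outside.
- full_tube: a second, like tube, fixed, already full: a spool stands 37 mm out of its mouth (top 182 mm above the counter). Not to be used. Origin at the centre of its underside.
- reel_a: short fat flanged reel, 60 mm in diameter and 44 mm high, a bystander; origin at the centre of its underside
- reel_b: another such reel, 60 mm in diameter and 44 mm high, a bystander; origin at the centre of its underside
- cone: thread cone, 62 mm in diameter at its foot and 100 mm high, a bystander; origin at the centre of its underside
- jar: glass button jar, 60 mm in diameter and 75 mm high, a bystander; origin at the centre of its underside
- tape: round tape measure lying flat, 60 mm in diameter and 18 mm high, a bystander; origin at the centre of its underside
- ruler: flat wooden ruler, 300 by 30 by 5 mm, a bystander; origin at the centre of its underside
Things that resemble listed ones, but are neither listed nor needed, are in the scene too. Leave any green or purple look-alike of the part that bears spool_center alone.

How it is judged:
By the outcome, as a careful person would: the job done as asked, in the order asked, and still so for the second after the job is handed in, with the robot touching nothing.
It also fails if it takes over 64 s, if anything falls off the work surface, if the arm or the gripper's body presses on something with over 40 N, if the wrist force passes 120 N, or if a joint passes its speed limit or range.

### The arm

A 7-joint arm with a two-finger parallel gripper is mounted at the origin on the work surface. World frame = base frame: x ahead of the robot, y to its left, z up, the work surface at z = 0. Lengths are in m, angles in degrees, forces in N, time in s.
With the tool pointing down it reaches from about 0.425 to 0.875 m from the base axis. Payload 4.7 kg.
Tool frame: the origin (TCP) lies at the very end of the fingers, on their centre line; the grasp point (between the pads) lies env.tcp_to_grasp behind it (env.tcp_to_grasp is the distance from the TCP to the grasp point, in m); z points along the fingers, x is the direction in which the jaws open and shut, and the axes are right-handed (so a half turn about z gives the same grasp; the last joint's range is limited). The gripper opens to 87 mm and grips with 3 to 60 N. Pads are 19 mm wide; open, the fingers measure 117 mm over their backs; the gripper's body (75 mm by 190 mm) begins 51 mm behind the grasp point.
Start: joints at [73.745, 18.392, -4.016, 83.108, 1.295, 78.541, -3.26], TCP at [0.191, -0.621, 0.223] pointing down, gripper open.
Joint ranges: [-163.93, 163.93], [-17.29, 119.83], [-79.2, 71.16], [3.27, 140.29], [-89.18, 269.18], [5.43, 117.66], [-154.24, 154.24]. Speed limits (degrees/s): [147.25, 147.25, 180, 180, 180, 180, 180].

### API

Orientations are given as [roll, pitch, yaw] about the fixed x, y, z axes, in that order (R = Rz(yaw) Ry(pitch) Rx(roll)).
In Python, from cell import env gives the robot as it stands. The module is installed in compiled form; this text tells all that it offers.
- The arm moves only by the tool send_rows, never from a script. Its argument "steps" is a list of rows, each a list of 3 entries, a list of its own where there are three numbers: the shift along the tool's x, y, z in m, then the turn, a rotation vector about the tool's x, y, z in rad, then the finger opening in m, from 0 to 0.087. A call has exactly 5 rows; each row is the pose to reach, as a shift and turn from the pose commanded when the call began, along the tool's axes at that moment; what a row does not reach only later rows make up. A row lasts 1/12 s, in which the tool goes at most 41.7 mm and 7.16 degrees, less where a joint would pass 70% of its speed; a pose out of reach is approached as far as the arm can. A call with a gripper value outside its range is refused whole. The fingers move at their own pace and stop on an object; "grip_force" is the grip in N (left out, the last holds). Time passes only in rows, so rows that repeat a pose let the fingers close, or fill a call up. It gives the time, the measured TCP pose, the force and the opening at its end, in the units of the state.
- env.get_obs(): the state, without advancing time (a new reading comes with each control period).
- env.read_camera(name): name is "side" or "top"; returns a dict with "pixels" (400x640x3 uint8, red, green, blue), "fx", "fy", "cx", "cy" (pixels), "position" and "rotation" of the camera in the world. Camera axes: x right, y up, looking along -z (the intrinsics and any distortion apply to the point x, -y, -z); pixel columns grow to the right and rows downward; lengths in m; the calibration is good to about 2 mm. A picture is of the moment at which its call begins. There is no depth.
- env.sign_off(): hands the job in, once; it reports no verdict.
The state is a dict: "time_s": time; "qpos": joint angles; "joint_velocities": joint speeds; "effort": joint torques, N m; "tool_pos": TCP position; "tool_rot": TCP orientation; "force": force on the tool from outside, world axes, zero at the start; "wrist_torque": the same for the moment, N m; "grip_width": finger opening in m.
Only numpy, scipy, OpenCV 4.12 (cv2) and the standard library are available. Lean on these libraries where they do the work, as an engineer would, in place of code of your own. Each camera call takes 0.05 s, during which the arm holds its last target.

## Working session

There is one attempt and no reset: what is moved stays moved. The work goes in short steps, Python scripts to look and compute and a tool call to move; the robot and the scene stay as the last step left them, time stands still between calls to the robot, and variables do not carry over. Pictures are saved under pics/ and viewed, and the job is handed in when it is done.

Besides the shell and the picture viewer there is one more tool, called after ">>>" as name(argument=value, ...) on one line, values as JSON. send_rows: Moves the arm, as the interface text tells. Its arguments: {"type":"object","properties":{"steps":{"type":"array"},"grip_force":{"type":"number"}},"required":["steps"]}

```bash
mkdir -p pics; ls; python3 - <<'E'
from cell import env
import cv2
o=env.get_obs()
for k,v in o.items(): print(k,v)
print(env.tcp_to_grasp)
for n in("side","top"):
    c=env.read_camera(n)
    cv2.imwrite(f"pics/{n}0.png",c["pixels"][:,:,::-1])
    print({k:v for k,v in c.items() if k!="pixels"})
E
```

```text
pics
time_s 0.0
qpos [73.74632619 18.43853232 -4.0172072  83.17476659  1.29683149 78.54007932
 -3.26030396]
joint_velocities [ 0.04234928  0.00047867 -0.07185129 -0.07121391 -0.0058477   0.1163267
  0.08214746]
effort [ 8.38671731e-04 -4.91281271e+01 -4.03451454e-01 -3.12525022e+01
 -6.40631374e-02  4.38586192e-02  1.65721904e-04]
tool_pos [ 0.1905061  -0.62088223  0.22146891]
tool_rot [ 1.79993015e+02  1.08026511e-01 -7.29349344e+01]
force [-0.29294977  0.34994193  0.01657555]
wrist_torque [-0.00336896 -0.03320434 -0.03549266]
grip_width 0.08713041084111217
0.0187
{'fx': 517.3989218875362, 'fy': 517.3989218875362, 'cx': 323.3591475033079, 'cy': 205.3210503247536, 'position': array([0.02459696, 0.82019357, 1.10773025]), 'rotation': array([  42.56087144,    0.40996296, -147.73588427])}
{'fx': 412.1357453658636, 'fy': 412.1357453658636, 'cx': 314.98747760969707, 'cy': 206.84135100249574, 'position': array([0.43422378, 0.05405668, 1.34633069]), 'rotation': array([  2.42128669,   0.23009555, -90.39014705])}
```

View pics/side0.png

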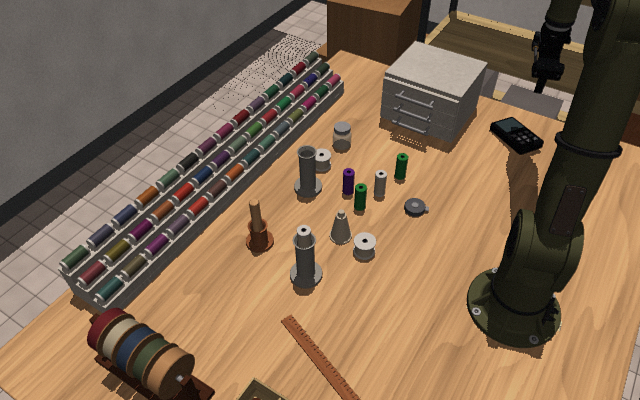

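View pics/top0.png

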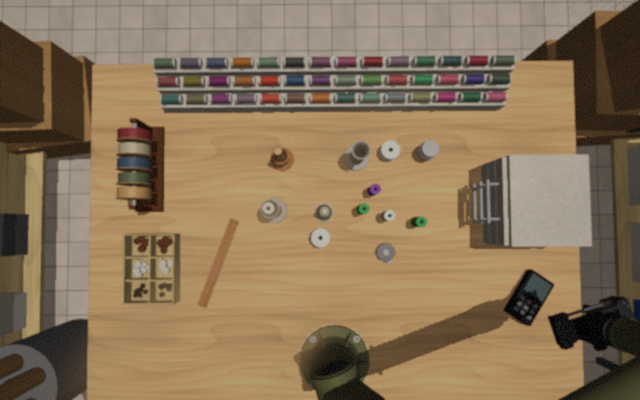

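The top view shows the off-white spool at (389,215), two green ones at (363,209) and (419,222), and a purple one at (374,189). In the side view these are at (380,183), (360,197), (401,166) and (348,181). The empty tube is at top (358,152) and side (307,170). The full tube, with a white spool sticking out, is at top (270,208) and side (304,255). The rod and holder are at top (280,157) and side (257,225). I'll enlarge these to confirm.

```bash
cat > h.py <<'E'
import numpy as np, cv2
from scipy.spatial.transform import Rotation as R
def cam(c):
    return dict(K=(c["fx"],c["fy"],c["cx"],c["cy"]),p=np.array(c["position"]),R=R.from_euler("xyz",c["rotation"],degrees=True).as_matrix(),img=c["pixels"])
def ray(c,u,v):
    fx,fy,cx,cy=c["K"]; d=c["R"]@np.array([(u-cx)/fx,-(v-cy)/fy,-1.]); return c["p"],d/np.linalg.norm(d)
def onz(c,u,v,z):
    p,d=ray(c,u,v); return p+d*(z-p[2])/d[2]
def proj(c,P):
    q=c["R"].T@(np.array(P)-c["p"]); fx,fy,cx,cy=c["K"]; return cx+fx*q[0]/-q[2], cy-fy*q[1]/-q[2]
def tri(cs,uvs):
    A=np.zeros((3,3));b=np.zeros(3)
    L=[]
    for c,uv in zip(cs,uvs):
        p,d=ray(c,*uv);M=np.eye(3)-np.outer(d,d);A+=M;b+=M@p;L.append((p,d,M))
    x=np.linalg.solve(A,b); return x,[np.linalg.norm(M@(x-p)) for p,d,M in L]
E
python3 - <<'E'
import cv2
t=cv2.imread("pics/top0.png");s=cv2.imread("pics/side0.png")
a=cv2.resize(t[130:270,250:450],None,fx=4,fy=4,interpolation=cv2.INTER_CUBIC)
cv2.imwrite("pics/topc.png",a)
a=cv2.resize(s[115:295,235:435],None,fx=3.3,fy=3.3,interpolation=cv2.INTER_CUBIC)
cv2.imwrite("pics/sidec.png",a)
E
```

```text
(no output)
```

View pics/topc.png

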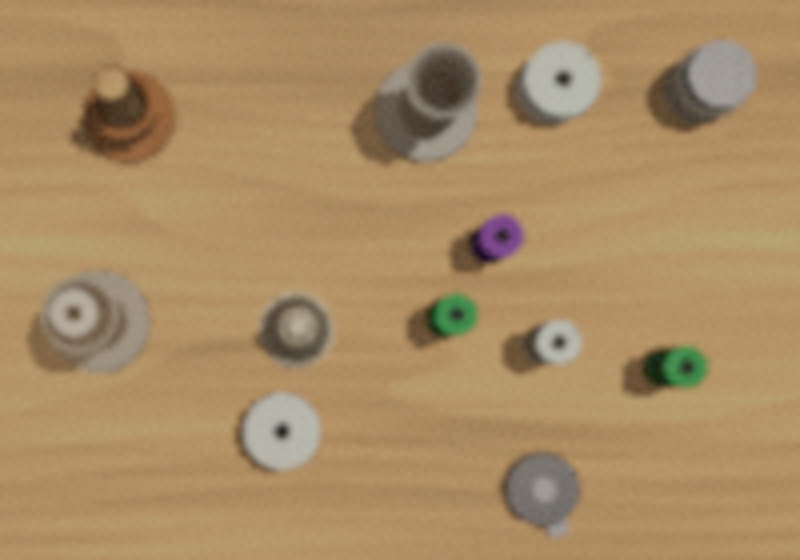

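View pics/sidec.png

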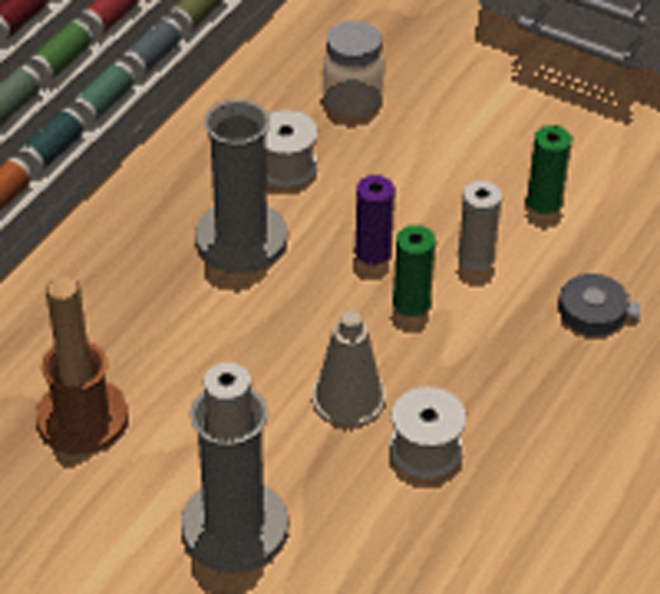

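The crops confirm the target: the off-white spool at top (389,215), side (380,173) is the only loose white one that is long and slim. The others are green, purple, or the white spool already standing in the full tube. Next I'll enlarge the parts to measure them.

```bash
python3 - <<'E'
import cv2,numpy as np
t=cv2.imread("pics/top0.png");s=cv2.imread("pics/side0.png")
def cr(im,x,y,w,h,f): return cv2.resize(im[y:y+h,x:x+w],None,fx=f,fy=f,interpolation=cv2.INTER_NEAREST)
def grid(im,x,y,w,h,f):
    a=cr(im,x,y,w,h,f)
    for i in range(0,w,5):
        cv2.line(a,(i*f,0),(i*f,6 if i%10 else 14),(0,0,255),1)
        if i%10==0: cv2.putText(a,str(x+i),(i*f,24),0,.35,(0,0,255),1)
    for i in range(0,h,5):
        cv2.line(a,(0,i*f),(6 if i%10 else 14,i*f),(0,0,255),1)
        if i%10==0: cv2.putText(a,str(y+i),(14,i*f+4),0,.35,(0,0,255),1)
    return a
f=10
A=grid(t,340,138,35,35,f);B=grid(t,265,140,35,35,f);C=grid(s,290,140,40,58,f);D=grid(s,240,193,40,58,f)
cv2.imwrite("pics/g1.png",np.hstack([A,B]));cv2.imwrite("pics/g2.png",np.hstack([C,D]))
E
```

```text
(no output)
```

View pics/g1.png

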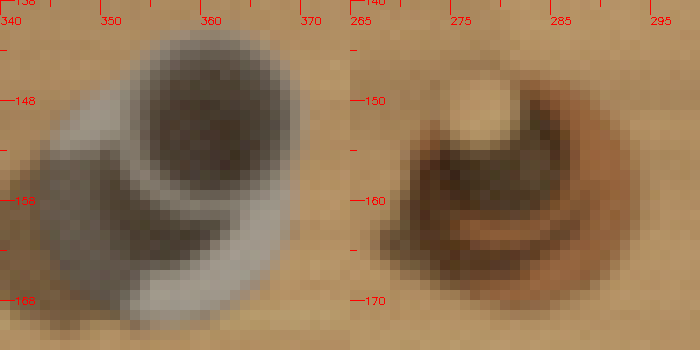

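View pics/g2.png

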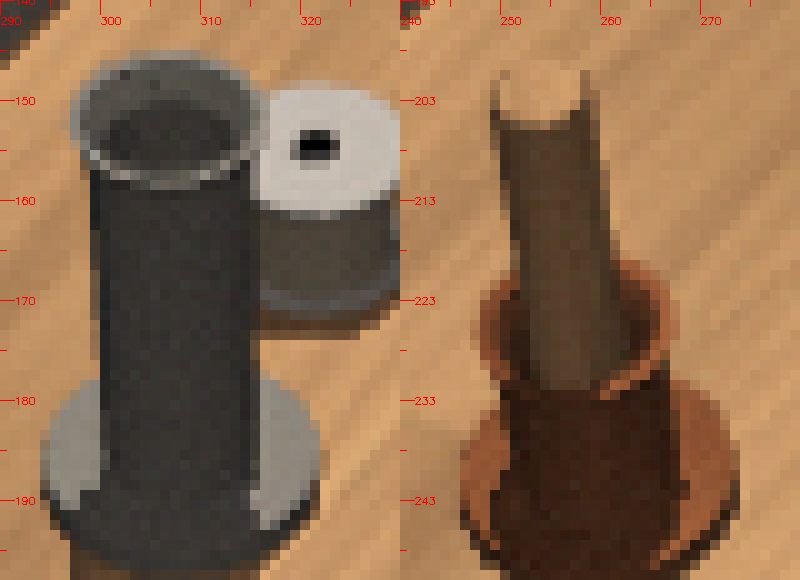

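```bash
python3 - <<'E'
from h import *
from cell import env
np.set_printoptions(precision=4,suppress=True)
S=cam(env.read_camera("side"));T=cam(env.read_camera("top"))
def mask_c(c,x,y,w,h,f):
    im=c["img"][y:y+h,x:x+w].astype(int); m=f(im).astype(np.uint8)
    n,l,st,ce=cv2.connectedComponentsWithStats(m)
    i=1+np.argmax(st[1:,4]); return ce[i]+[x,y],st[i]
bright=lambda im:(im.min(2)>140)&(im.max(2)-im.min(2)<40)
for nm,c,b in(("top",T,(378,204,22,22)),("side",S,(370,165,22,16))):
    ce,st=mask_c(c,*b,bright);print("cap",nm,ce,st,onz(c,*ce,.08))
print("spool tri",tri([S,T],[mask_c(S,370,165,22,16,bright)[0],mask_c(T,378,204,22,22,bright)[0]]))
for nm,a,b,z in(("tube",(305.5,151.5),(359.5,149.8),.145),("rodtop",(253.3,201.8),(277.5,151.2),.16)):
    print(nm,tri([S,T],[a,b]),onz(S,*a,z),onz(T,*b,z))
# reprojection helper: draw circles
def circ(c,ctr,r):
    return np.array([proj(c,[ctr[0]+r*np.cos(t),ctr[1]+r*np.sin(t),ctr[2]]) for t in np.linspace(0,2*np.pi,60)])
for nm,c,u,z,r in(("S",S,(305.5,151.5),.145,.029),("T",T,(359.5,149.8),.145,.029)):
    k=circ(c,onz(c,*u,z),r);print(nm,k.min(0)+.5,k.max(0)+.5)
# holder
print("hold S",onz(S,257.7,225,.07))
k=circ(S,onz(S,257.7,225,.07),.0275);print(k.min(0)+.5,k.max(0)+.5)
E
```

```text
cap top [389.4267 214.9467] [ 6  6 11 11 75] [ 0.4613 -0.1696  0.08  ]
cap side [380.8772 173.5088] [ 6  5 11  8 57] [ 0.461 -0.165  0.08 ]
spool tri (array([ 0.4622, -0.17  ,  0.0752]), [np.float64(0.00094089996058342), np.float64(0.0009408999605835177)])
tube (array([ 0.6535, -0.0726,  0.143 ]), [np.float64(0.001702938918485778), np.float64(0.0017029389184856926)]) [ 0.6537 -0.07    0.145 ] [ 0.6516 -0.0732  0.145 ]
rodtop (array([0.6494, 0.1677, 0.1575]), [np.float64(0.002725061031543249), np.float64(0.0027250610315431665)]) [0.6504 0.1705 0.16  ] [0.6466 0.166  0.16  ]
S [295.6251 145.1859] [316.3775 159.0097]
T [350.1174 140.4908] [369.8904 160.1191]
hold S [0.6489 0.1692 0.07  ]
[247.7205 217.6595] [268.6473 233.5678]
```

```bash
python3 - <<'E'
from h import *
from cell import env
np.set_printoptions(precision=4,suppress=True)
S=cam(env.read_camera("side"));T=cam(env.read_camera("top"))
print("cab",tri([S,T],[(463,102),(511,246)]),tri([S,T],[(385,77),(506,155)]),tri([S,T],[(487,63),(590,246)]))
cr=lambda a,f,x,y:((a[0]+.5)/f-.5+x,(a[1]+.5)/f-.5+y)
for nm,t,s,z in(("green1",(457,314),(415,239),.08),("green2",(686,367),(552,138),.08),("purple",(502,236),(375,188),.08),("cone",(298,325),(350,322),.1),("reelb",(282,431),(428,414),.044),("reela",(563,78),(286,131),.044),("full",(74,313),(227,379),.182),("jar",(720,75),(354,42),.075),("tape",(544,488),(594,297),.018)):
    a=onz(T,*cr(t,4,250,130),z);b=onz(S,*cr(s,3.3,235,115),z);print(nm,a,b,b-a)
E
```

```text
cab (array([ 0.3665, -0.5069,  0.1515]), [np.float64(0.0014452777915107795), np.float64(0.001445277791510711)]) (array([ 0.6305, -0.4981,  0.154 ]), [np.float64(0.0012223102195539292), np.float64(0.0012223102195539572)]) (array([ 0.3693, -0.7168,  0.1751]), [np.float64(0.0018464392795416124), np.float64(0.0018464392795415879)])
green1 [ 0.4828 -0.0914  0.08  ] [ 0.4838 -0.0868  0.08  ] [0.001  0.0047 0.    ]
green2 [ 0.4409 -0.2665  0.08  ] [ 0.4423 -0.2616  0.08  ] [0.0014 0.0049 0.    ]
purple [ 0.5427 -0.1268  0.08  ] [ 0.544  -0.1226  0.08  ] [0.0013 0.0042 0.    ]
cone [0.4746 0.0311 0.1   ] [0.4731 0.0383 0.1   ] [-0.0014  0.0071  0.    ]
reelb [0.3929 0.0434 0.044 ] [0.3948 0.0463 0.044 ] [0.002  0.0029 0.    ]
reela [ 0.6713 -0.182   0.044 ] [ 0.6712 -0.178   0.044 ] [-0.0001  0.004   0.    ]
full [0.4815 0.191  0.182 ] [0.4826 0.1941 0.182 ] [0.0011 0.0031 0.    ]
jar [ 0.6671 -0.2981  0.075 ] [ 0.6651 -0.2899  0.075 ] [-0.002   0.0082  0.    ]
tape [ 0.345  -0.1667  0.018 ] [ 0.3452 -0.1619  0.018 ] [0.0002 0.0048 0.    ]
```

```bash
cat >> h.py <<'E'
def delta(pos,rpy):
    from cell import env
    o=env.get_obs(); R0=R.from_euler("xyz",o["tool_rot"],degrees=True)
    Rt=R.from_euler("xyz",rpy,degrees=True)
    d=R0.inv().apply(np.array(pos)-o["tool_pos"]); w=(R0.inv()*Rt).as_rotvec()
    print("t",round(o["time_s"],2),"pos",o["tool_pos"].round(4),"rot",np.round(o["tool_rot"],2),"F",np.round(o["force"],1),"g",round(o["grip_width"],4))
    print("shift",d.round(4),"turn",w.round(3))
    return d,w
E
python3 -c "
from h import *
delta([.461,-.167,.16],[180,0,-20])"
```

```text
t 0.3 pos [ 0.1906 -0.6213  0.2222] rot [ 1.7999e+02  3.0000e-02 -7.2940e+01] F [-0.7  0.4  0.8] g 0.0867
shift [-0.3549 -0.3918  0.0624] turn [-0.     0.001 -0.924]
```

>>> send_rows(steps=[[[-0.027,-0.03,0],[0,0,-0.07],0.087],[[-0.054,-0.06,0],[0,0,-0.14],0.087],[[-0.081,-0.09,0],[0,0,-0.21],0.087],[[-0.108,-0.12,0],[0,0,-0.28],0.087],[[-0.135,-0.15,0],[0,0,-0.35],0.087]])

```text
time_s: 0.72
tool_pos: [0.2951, -0.4466, 0.2226]
tool_rot: [180.0, -0.0, -52.7]
force: [0.6, 0.2, 0.7]
grip_width: 0.087
```

```bash
python3 -c "
from h import *
delta([.461,-.167,.2],[180,0,-20])"
```

```text
t 0.72 pos [ 0.2951 -0.4466  0.2226] rot [ 1.7999e+02 -1.0000e-02 -5.2700e+01] F [0.6 0.2 0.7] g 0.087
shift [-0.1219 -0.3014  0.0225] turn [ 0.    -0.    -0.571]
```

>>> send_rows(steps=[[[-0.013,-0.035,0],[0,0,-0.07],0.087],[[-0.027,-0.07,0],[0,0,-0.14],0.087],[[-0.042,-0.105,0.005],[0,0,-0.21],0.087],[[-0.056,-0.14,0.01],[0,0,-0.28],0.087],[[-0.07,-0.175,0.01],[0,0,-0.35],0.087]])

```text
time_s: 1.13
tool_pos: [0.3919, -0.2849, 0.2119]
tool_rot: [180.0, 0.0, -32.6]
force: [0.9, 1.2, 0.7]
grip_width: 0.0868
```

```bash
python3 -c "
from h import *
delta([.461,-.167,.16],[180,0,-20])"
```

```text
t 1.13 pos [ 0.3919 -0.2849  0.2119] rot [ 1.7998e+02  4.0000e-02 -3.2640e+01] F [0.9 1.2 0.7] g 0.0868
shift [-0.0054 -0.1366  0.0518] turn [ 0.     0.001 -0.221]
```

>>> send_rows(steps=[[[-0.001,-0.034,0.01],[0,0,-0.055],0.087],[[-0.003,-0.068,0.022],[0,0,-0.11],0.087],[[-0.004,-0.1,0.036],[0,0,-0.165],0.087],[[-0.005,-0.122,0.048],[0,0,-0.2],0.087],[[-0.0055,-0.132,0.05],[0,0,-0.22],0.087]])

```text
time_s: 1.55
tool_pos: [0.459, -0.1689, 0.1609]
tool_rot: [-179.9, 0.2, -19.8]
force: [0.4, 1.1, -1.0]
grip_width: 0.087
```

```bash
python3 - <<'E'
from h import *
from cell import env
delta([.461,-.167,.16],[180,0,-20])
for n in("side","top"):
    c=env.read_camera(n); x,y=(320,100) if n=="side" else (340,165)
    cv2.imwrite(f"pics/{n}1.png",cv2.resize(c["pixels"][y:y+110,x:x+110,::-1],None,fx=5,fy=5,interpolation=cv2.INTER_NEAREST))
    C=cam(c);o=env.get_obs();p=o["tool_pos"];x_=R.from_euler("xyz",o["tool_rot"],degrees=True).as_matrix()[:,0]
    for k in(-.0585,-.0435,0,.0435,.0585): print(n,k,np.round((np.array(proj(C,p+k*x_))-[x,y])*5+2.5,1))
E
```

```text
t 1.55 pos [ 0.459  -0.1689  0.1609] rot [-1.7992e+02  1.5000e-01 -1.9840e+01] F [ 0.4  1.1 -1. ] g 0.087
shift [ 0.0012 -0.0024  0.0009] turn [-0.001  0.003  0.003]
side -0.0585 [397.6 316.4]
side -0.0435 [378.3 301.6]
side 0 [323.6 259.6]
side 0.0435 [270.7 219. ]
side 0.0585 [252.9 205.3]
top -0.0585 [244.7 349. ]
top -0.0435 [253.3 324.3]
top 0 [278.2 252.9]
top 0.0435 [303.1 181.6]
top 0.0585 [311.6 157.1]
```

View pics/side1.png

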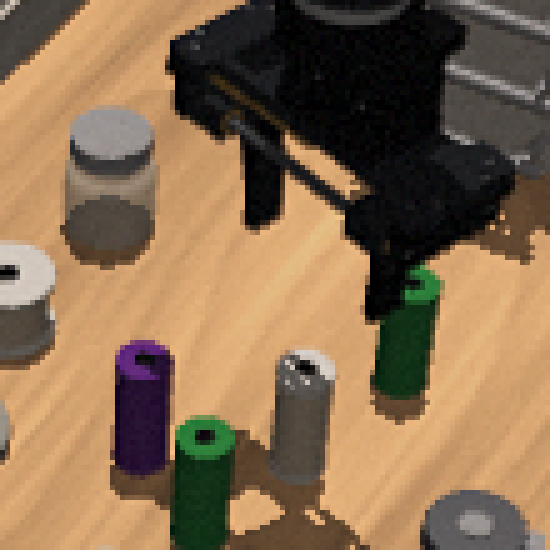

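View pics/top1.png

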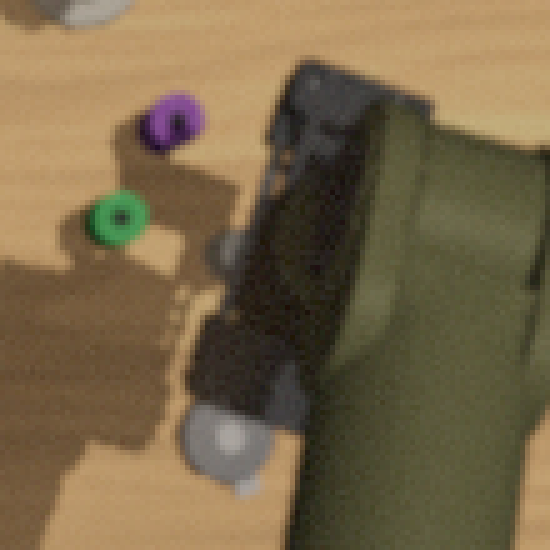

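The side view shows the fingers straddling the spool, with the fingertips at crop (375,315) and (262,225) and the spool cap at (305,365). The prediction agrees to 1–2 px. Descending.

>>> send_rows(steps=[[[0.001,-0.002,0.02],[0,0,0],0.087],[[0.001,-0.002,0.045],[0,0,0],0.087],[[0.001,-0.002,0.075],[0,0,0],0.087],[[0.001,-0.002,0.1],[0,0,0],0.087],[[0.001,-0.002,0.113],[0,0,0],0.087]])

```text
time_s: 2.07
tool_pos: [0.458, -0.1739, 0.0475]
tool_rot: [179.9, 0.2, -20.5]
force: [-0.1, 0.1, 0.4]
grip_width: 0.0867
```

>>> send_rows(steps=[[[0,0,0],[0,0,0],0.07],[[0,0,0],[0,0,0],0.055],[[0,0,0],[0,0,0],0.045],[[0,0,0],[0,0,0],0.041],[[0,0,0],[0,0,0],0.038]], grip_force=10)

```text
time_s: 2.48
tool_pos: [0.4613, -0.1724, 0.051]
tool_rot: [180.0, -0.1, -20.3]
force: [-0.3, 0.6, -0.3]
grip_width: 0.0616
```

```bash
python3 - <<'E'
from h import *
from cell import env
delta([.461,-.167,.047],[180,0,-20])
n="side"
c=env.read_camera(n); x,y=(320,100)
cv2.imwrite(f"pics/{n}2.png",cv2.resize(c["pixels"][y:y+110,x:x+110,::-1],None,fx=5,fy=5,interpolation=cv2.INTER_NEAREST))
E
```

```text
t 2.48 pos [ 0.4613 -0.1724  0.051 ] rot [ 1.7996e+02 -1.5000e-01 -2.0270e+01] F [-0.3  0.6 -0.3] g 0.0616
shift [-0.0021 -0.0049  0.004 ] turn [ 0.001 -0.003 -0.005]
```

View pics/side2.png

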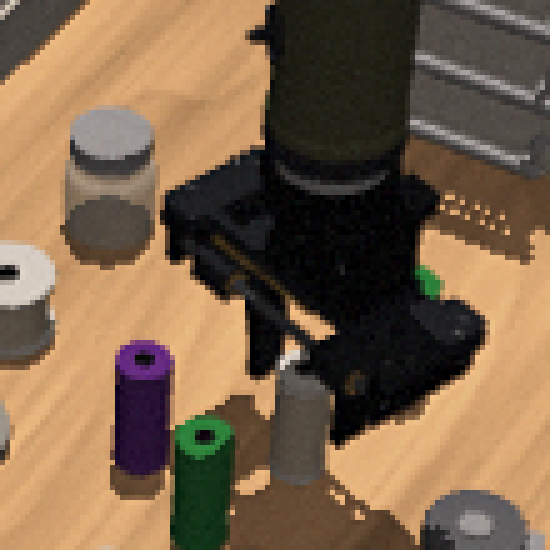

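The side view shows the spool at crop (300,420) still upright between the fingers, but the TCP is about 5 mm off along tool y. I'll correct that before closing.

>>> send_rows(steps=[[[-0.001,-0.002,0.002],[0,0,-0.005],0.058],[[-0.002,-0.005,0.004],[0,0,-0.005],0.056],[[-0.002,-0.005,0.004],[0,0,-0.005],0.052],[[-0.002,-0.005,0.004],[0,0,-0.005],0.048],[[-0.002,-0.005,0.004],[0,0,-0.005],0.044]])

```text
time_s: 2.95
tool_pos: [0.4602, -0.166, 0.0455]
tool_rot: [180.0, 0.0, -19.9]
force: [-0.6, 0.3, 0.2]
grip_width: 0.0471
```

```bash
python3 - <<'E'
from h import *
delta([.461,-.167,.047],[180,0,-20])
E
```

```text
t 2.95 pos [ 0.4602 -0.166   0.0455] rot [ 1.7999e+02  1.0000e-02 -1.9920e+01] F [-0.6  0.3  0.2] g 0.0471
shift [ 0.0011  0.0007 -0.0015] turn [0.    0.    0.001]
```

>>> send_rows(steps=[[[0.001,0,-0.002],[0,0,0],0.04],[[0.001,0,-0.002],[0,0,0],0.035],[[0.001,0,-0.002],[0,0,0],0.03],[[0.001,0,-0.002],[0,0,0],0.025],[[0.001,0,-0.002],[0,0,0],0.02]], grip_force=15)

```text
time_s: 3.37
tool_pos: [0.4614, -0.1666, 0.0477]
tool_rot: [180.0, -0.0, -19.9]
force: [-0.4, -0.2, 0.1]
grip_width: 0.0335
```

>>> send_rows(steps=[[[0,0,0],[0,0,0],0.02],[[0,0,0],[0,0,0],0.02],[[0,0,-0.002],[0,0,0],0.02],[[0,0,-0.006],[0,0,0],0.02],[[0,0,-0.012],[0,0,0],0.02]], grip_force=20)

```text
time_s: 3.78
tool_pos: [0.4605, -0.1662, 0.0593]
tool_rot: [-180.0, 0.1, -19.9]
force: [-0.2, -0.4, -0.9]
grip_width: 0.0337
```

```bash
python3 - <<'E'
from h import *
from cell import env
delta([.6525,-.0715,.26],[180,0,-20])
n="side"
c=env.read_camera(n); x,y=(320,100)
cv2.imwrite(f"pics/{n}3.png",cv2.resize(c["pixels"][y:y+110,x:x+110,::-1],None,fx=5,fy=5,interpolation=cv2.INTER_NEAREST))
E
```

```text
t 3.78 pos [ 0.4605 -0.1662  0.0593] rot [-1.800e+02  9.000e-02 -1.993e+01] F [-0.2 -0.4 -0.9] g 0.0337
shift [ 0.1479 -0.1545 -0.2009] turn [-0.     0.002  0.001]
```

View pics/side3.png

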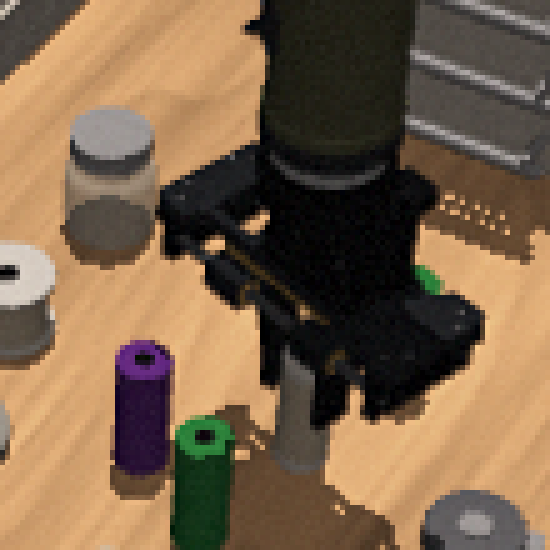

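Grip width is 33.7 mm and the spool is held upright and has been lifted. Raising it and carrying it to above the tube.

>>> send_rows(steps=[[[0,0,-0.03],[0,0,0],0.02],[[0,0,-0.065],[0,0,0],0.02],[[0,0,-0.1],[0,0,0],0.02],[[0.01,-0.01,-0.135],[0,0,0],0.02],[[0.025,-0.026,-0.165],[0,0,0],0.02]])

```text
time_s: 4.25
tool_pos: [0.4928, -0.1521, 0.2275]
tool_rot: [179.9, -0.1, -20.1]
force: [1.7, -0.5, -0.8]
grip_width: 0.0332
```

>>> send_rows(steps=[[[0.023,-0.024,-0.015],[0,0,0],0.02],[[0.048,-0.05,-0.025],[0,0,0],0.02],[[0.074,-0.077,-0.03],[0,0,0],0.02],[[0.098,-0.102,-0.03],[0,0,0],0.02],[[0.114,-0.119,-0.03],[0,0,0],0.02]])

```text
time_s: 4.67
tool_pos: [0.6438, -0.0754, 0.255]
tool_rot: [-179.9, -0.1, -19.9]
force: [-1.4, 0.7, -0.8]
grip_width: 0.0332
```

```bash
python3 - <<'E'
from h import *
delta([.6525,-.0715,.235],[180,0,-20])
E
```

```text
t 4.67 pos [ 0.6438 -0.0754  0.255 ] rot [-1.7989e+02 -7.0000e-02 -1.9860e+01] F [-1.4  0.7 -0.8] g 0.0332
shift [ 0.0069 -0.0066  0.02  ] turn [-0.002 -0.001  0.002]
```

>>> send_rows(steps=[[[0.003,-0.003,0.01],[0,0,0],0.02],[[0.003,-0.004,0.025],[0,0,0],0.02],[[0.003,-0.004,0.04],[0,0,0],0.02],[[0.003,-0.004,0.045],[0,0,0],0.02],[[0.003,-0.004,0.045],[0,0,0],0.02]])

```text
time_s: 5.08
tool_pos: [0.6439, -0.0754, 0.2076]
tool_rot: [179.9, 0.2, -20.0]
force: [-0.4, 0.9, -0.6]
grip_width: 0.0335
```

```bash
python3 - <<'E'
from h import *
from cell import env
delta([.6525,-.0715,.205],[180,0,-20])
for n,(x,y) in(("side",(265,80)),("top",(320,100))):
    c=env.read_camera(n)
    cv2.imwrite(f"pics/{n}4.png",cv2.resize(c["pixels"][y:y+120,x:x+90,::-1],None,fx=5,fy=5,interpolation=cv2.INTER_NEAREST))
E
```

```text
t 5.08 pos [ 0.6439 -0.0754  0.2076] rot [179.92   0.2  -19.97] F [-0.4  0.9 -0.6] g 0.0335
shift [ 0.0067 -0.0066  0.0026] turn [0.001 0.004 0.001]
```

View pics/side4.png

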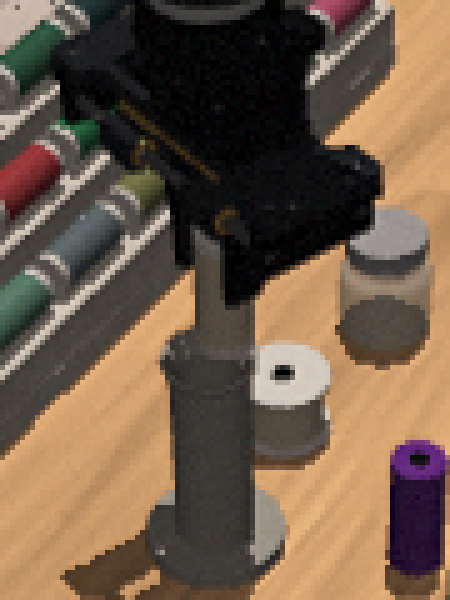

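View pics/top4.png

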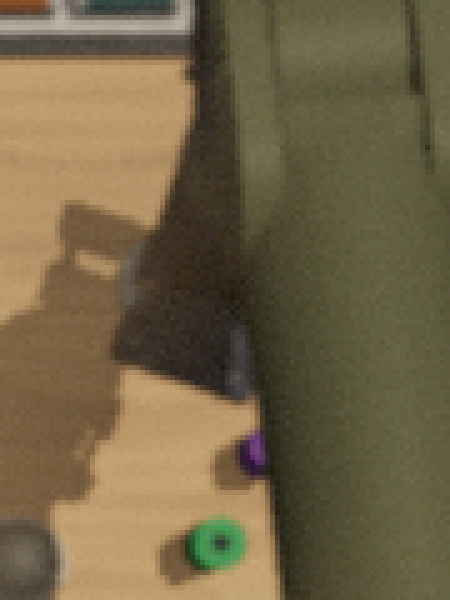

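The side view shows the spool's centreline at crop x≈224 and the mouth's at ≈205. That is about 9.7 mm off, against 9.3 mm computed, so they agree. In the top view the arm hides the tube. Moving over the mouth.

>>> send_rows(steps=[[[0.003,-0.003,-0.002],[0,0.004,0],0.02],[[0.007,-0.007,-0.003],[0,0.004,0],0.02],[[0.007,-0.007,-0.003],[0,0.004,0],0.02],[[0.007,-0.007,-0.003],[0,0.004,0],0.02],[[0.007,-0.007,-0.003],[0,0.004,0],0.02]])

```text
time_s: 5.6
tool_pos: [0.6546, -0.0705, 0.2128]
tool_rot: [180.0, -0.2, -19.9]
force: [-0.6, 0.3, -1.0]
grip_width: 0.0334
```

```bash
python3 - <<'E'
from h import *
from cell import env
delta([.6525,-.071,.205],[180,0,-20])
n,(x,y)="side",(285,110)
c=env.read_camera(n)
cv2.imwrite(f"pics/{n}5.png",cv2.resize(c["pixels"][y:y+60,x:x+50,::-1],None,fx=10,fy=10,interpolation=cv2.INTER_NEAREST))
C=cam(c);print(np.array(proj(C,env.get_obs()["tool_pos"]-[0,0,.0475]))-[x,y])
E
```

```text
t 5.6 pos [ 0.6546 -0.0705  0.2128] rot [180.    -0.25 -19.92] F [-0.6  0.3 -1. ] g 0.0334
shift [-0.0018  0.0012  0.0078] turn [-0.    -0.004  0.001]
[20.16459002 35.79960837]
```

View pics/side5.png

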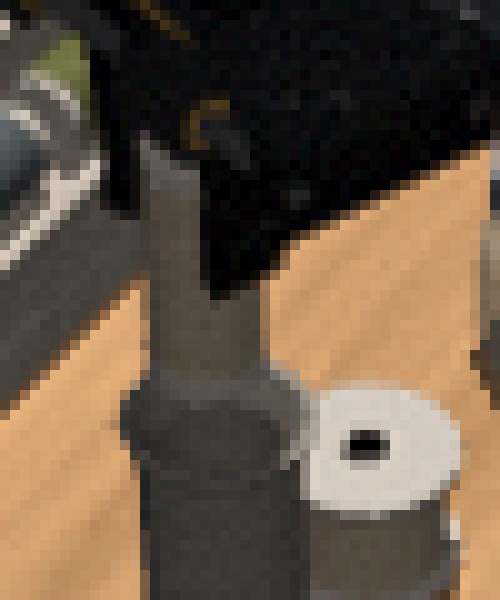

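In the side view the spool spans crop x 14.5–27, centre 20.8, and the rim centre is at 21.0, so lateral alignment is under 1 mm. Descending gently while watching the force.

>>> send_rows(steps=[[[-0.001,0.001,0.003],[0,0,0],0.02],[[-0.001,0.001,0.006],[0,0,0],0.02],[[-0.001,0.001,0.01],[0,0,0],0.02],[[-0.001,0.001,0.015],[0,0,0],0.02],[[-0.001,0.001,0.018],[0,0,0],0.02]])

```text
time_s: 6.07
tool_pos: [0.6528, -0.0713, 0.1935]
tool_rot: [180.0, -0.2, -19.9]
force: [-0.9, 0.1, -0.8]
grip_width: 0.0335
```

```bash
python3 - <<'E'
from h import *
delta([.6525,-.071,.185],[180,0,-20])
E
```

```text
t 6.07 pos [ 0.6528 -0.0713  0.1935] rot [ 1.7998e+02 -1.7000e-01 -1.9940e+01] F [-0.9  0.1 -0.8] g 0.0335
shift [-0.0004 -0.0002  0.0085] turn [ 0.    -0.003  0.001]
```

Foot at about 0.146. Continuing slowly.

>>> send_rows(steps=[[[0,0,0.002],[0,0,0],0.02],[[0,0,0.005],[0,0,0],0.02],[[0,0,0.008],[0,0,0],0.02],[[0,0,0.01],[0,0,0],0.02],[[0,0,0.012],[0,0,0],0.02]])

```text
time_s: 6.48
tool_pos: [0.6533, -0.0712, 0.1823]
tool_rot: [180.0, -0.2, -19.9]
force: [0.2, 0.7, -0.9]
grip_width: 0.0332
```

>>> send_rows(steps=[[[0,0,0.001],[0,0,0],0.02],[[0,0,0.002],[0,0,0],0.02],[[0,0,0.003],[0,0,0],0.02],[[0,0,0.004],[0,0,0],0.02],[[0,0,0.005],[0,0,0],0.02]])

```text
time_s: 6.9
tool_pos: [0.6534, -0.0714, 0.1776]
tool_rot: [180.0, -0.2, -19.9]
force: [-0.0, 0.1, -0.6]
grip_width: 0.0333
```

```bash
python3 - <<'E'
from h import *
delta([.6525,-.071,.165],[180,0,-20])
E
```

```text
t 6.9 pos [ 0.6534 -0.0714  0.1776] rot [179.99  -0.25 -19.94] F [-0.   0.1 -0.6] g 0.0333
shift [-0.001  -0.0001  0.0126] turn [ 0.    -0.004  0.001]
```

No contact at 15 mm deep, which is past the flare. Continuing.

>>> send_rows(steps=[[[-0.001,0,0.003],[0,-0.004,0],0.02],[[-0.001,0,0.006],[0,-0.004,0],0.02],[[-0.001,0,0.009],[0,-0.004,0],0.02],[[-0.001,0,0.012],[0,-0.004,0],0.02],[[-0.001,0,0.015],[0,-0.004,0],0.02]])

```text
time_s: 7.32
tool_pos: [0.6527, -0.0714, 0.1624]
tool_rot: [180.0, -0.1, -20.0]
force: [0.8, -1.9, 1.1]
grip_width: 0.0336
```

```bash
python3 - <<'E'
from h import *
delta([.6525,-.071,.156],[180,0,-20])
E
```

```text
t 7.32 pos [ 0.6527 -0.0714  0.1624] rot [ 1.7998e+02 -5.0000e-02 -1.9960e+01] F [ 0.8 -1.9  1.1] g 0.0336
shift [-0.0003 -0.0003  0.0064] turn [ 0.    -0.001  0.001]
```

>>> send_rows(steps=[[[0,0.0007,0.001],[0,0,0],0.02],[[0,0.0007,0.002],[0,0,0],0.02],[[0,0.0007,0.004],[0,0,0],0.02],[[0,0.0007,0.005],[0,0,0],0.02],[[0,0.0007,0.006],[0,0,0],0.02]])

```text
time_s: 7.73
tool_pos: [0.6526, -0.0718, 0.1567]
tool_rot: [-180.0, -0.1, -19.9]
force: [2.2, -1.8, 1.5]
grip_width: 0.0336
```

>>> send_rows(steps=[[[0,0,0],[0,0,0],0.036],[[0,0,0],[0,0,0],0.038],[[0,0,0],[0,0,0],0.042],[[0,0,0],[0,0,0],0.05],[[0,0,0],[0,0,0],0.06]])

```text
time_s: 8.15
tool_pos: [0.6518, -0.0712, 0.1563]
tool_rot: [180.0, 0.1, -19.9]
force: [0.6, 0.3, -0.1]
grip_width: 0.0485
```

>>> send_rows(steps=[[[0,0,0],[0,0,0],0.06],[[0,0,0],[0,0,0],0.065],[[0,0,-0.01],[0,0,0],0.065],[[0,0,-0.03],[0,0,0],0.065],[[0,0,-0.06],[0,0,0],0.065]])

```text
time_s: 8.57
tool_pos: [0.6504, -0.0717, 0.215]
tool_rot: [179.9, 0.3, -19.9]
force: [0.4, -0.3, -0.0]
grip_width: 0.0647
```

```bash
python3 - <<'E'
from h import *
from cell import env
delta([.650,.168,.3],[180,0,15])
for n,(x,y) in(("side",(225,100)),):
    c=env.read_camera(n)
    cv2.imwrite(f"pics/{n}6.png",cv2.resize(c["pixels"][y:y+160,x:x+110,::-1],None,fx=4,fy=4,interpolation=cv2.INTER_NEAREST))
E
```

```text
t 8.57 pos [ 0.6504 -0.0717  0.215 ] rot [179.93   0.3  -19.93] F [ 0.4 -0.3 -0. ] g 0.0647
shift [-0.0826 -0.2251 -0.0848] turn [-0.     0.005 -0.61 ]
```

View pics/side6.png

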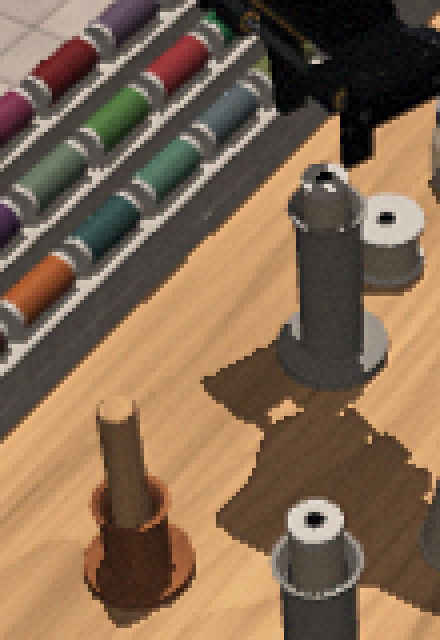

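The spool stands in the empty tube, cap at crop (326,178), sticking out a little way above the rim and released. Now measuring the rod's lean and the holder.

```bash
python3 - <<'E'
from h import *
from cell import env
np.set_printoptions(precision=4,suppress=True)
S=cam(env.read_camera("side"));T=cam(env.read_camera("top"))
# holder foot, top view: red-brown mask
im=T["img"][135:180,258:305].astype(int)
m=((im[...,0]-im[...,2]>60)&(im[...,1]<115)).astype(np.uint8)
ys,xs=np.nonzero(m);print("foot mask",xs.min()+258,xs.max()+258,ys.min()+135,ys.max()+135)
for ctr in((281.8,158.5),(282.3,159)):
  for z in(.005,.01):print("T foot",ctr,onz(T,*ctr,z))
# side: foot edges from g2: left 246,right 274
for z in(.01,.006):print("S foot",onz(S,259.5,240,z))
# rod axis in side: rows 208..226 edges by dark-vs-wood
g=cv2.cvtColor(S["img"],cv2.COLOR_RGB2GRAY).astype(int)
for r in range(200,232,3): print(r,g[r,244:272])
for z in(.16,.12,.07,.01):print(z,proj(S,[.648,.168,z]),proj(T,[.648,.168,z]))
E
```

```text
foot mask 268 304 148 179
T foot (281.8, 158.5) [0.6502 0.1667 0.005 ]
T foot (281.8, 158.5) [0.6494 0.1662 0.01  ]
T foot (282.3, 159) [0.6485 0.165  0.005 ]
T foot (282.3, 159) [0.6477 0.1646 0.01  ]
S foot [0.6484 0.1718 0.01  ]
S foot [0.6507 0.1694 0.006 ]
200 [165 165 169 176 174 170 136 164 168 173 174 179 184 178 133 162 152 150
 152 158 159 159 163 165 162 159 158 163]
203 [175 178 174 171 156 105 176 163 167 174 177 180 179 154  80 110 164 165
 161 164 168 164 160 159 163 167 164 164]
206 [168 160 162 164 155  97  59  56  63  71  74  59  66  72  58  93 173 171
 169 164 158 163 167 170 167 164 164 162]
209 [162 157 158 163 164 153  54  59  64  70  73  73  69  69  63  67 142 164
 165 168 170 170 163 164 165 167 167 168]
212 [154 153 149 149 152 159 103  57  64  68  73  72  70  71  65  65  96 177
 168 166 171 165 168 168 165 168 159 158]
215 [150 152 160 165 173 174 161  49  59  70  71  76  73  72  71  62  78 173
 169 168 170 168 167 161 156 156 154 154]
218 [167 174 170 165 168 178 176 104  59  68  72  74  74  69  69  68  63 103
 157 167 163 161 158 155 149 153 167 170]
221 [
[... 299 characters left out ...]
67  63  57
  49  41  50 112 126 157 166 160 159 162]
230 [177 179 180 179 173  92  95  52  30  44  65  69  78  74  73  63  68  79
  96 120 112  45  50 151 163 166 170 165]
0.16 (np.float64(254.6675055880399), np.float64(201.54955024935438)) (np.float64(276.8237673450622), np.float64(150.72709046493856))
0.12 (np.float64(256.3047227106744), np.float64(212.18537512670537)) (np.float64(278.112658257668), np.float64(153.1074503656465))
0.07 (np.float64(258.2517403267889), np.float64(224.83375151601916)) (np.float64(279.6110015150146), np.float64(155.8746327333717))
0.01 (np.float64(260.4536774237193), np.float64(239.1381568573273)) (np.float64(281.26205160151824), np.float64(158.92383835778566))
```

```bash
python3 -c "
from h import *
delta([.648,.1687,.215],[180,0,-20])"
```

```text
t 8.72 pos [ 0.654  -0.0713  0.2204] rot [-179.92   -0.34  -19.93] F [ 0.5 -0.1  0. ] g 0.0646
shift [-0.0875 -0.2235  0.0052] turn [-0.001 -0.006  0.001]
```

>>> send_rows(steps=[[[-0.008,-0.02,0],[0,-0.003,0],0.087],[[-0.021,-0.053,0],[0,-0.003,0],0.087],[[-0.034,-0.087,0],[0,-0.003,0],0.087],[[-0.047,-0.12,0],[0,-0.003,0],0.087],[[-0.06,-0.153,0],[0,-0.003,0],0.087]])

```text
time_s: 9.13
tool_pos: [0.6473, 0.0941, 0.2161]
tool_rot: [180.0, 0.2, -20.0]
force: [0.7, -0.3, -0.4]
grip_width: 0.0849
```

>>> send_rows(steps=[[[-0.01,-0.028,0],[0,0,0],0.087],[[-0.019,-0.05,0],[0,0,0],0.087],[[-0.025,-0.065,0],[0,0,0],0.087],[[-0.0275,-0.07,0.005],[0,0,0],0.087],[[-0.0275,-0.07,0.005],[0,0,0],0.087]])

```text
time_s: 9.55
tool_pos: [0.6446, 0.1698, 0.2102]
tool_rot: [180.0, 0.3, -19.7]
force: [-0.5, -0.4, -0.0]
grip_width: 0.0868
```

>>> send_rows(steps=[[[0,0,0],[0,0,0],0.087],[[0,0,0],[0,0,0],0.087],[[0,0,0],[0,0,0],0.087],[[0,0,0],[0,0,0],0.087],[[0,0,0],[0,0,0],0.087]])

```text
time_s: 9.97
tool_pos: [0.6463, 0.1667, 0.2117]
tool_rot: [180.0, 0.2, -20.0]
force: [0.5, -0.4, -0.8]
grip_width: 0.0869
```

```bash
python3 - <<'E'
from h import *
from cell import env
delta([.648,.1687,.111],[180,0,-20])
for n,(x,y) in(("side",(205,130)),("top",(230,100))):
    c=env.read_camera(n)
    cv2.imwrite(f"pics/{n}7.png",cv2.resize(c["pixels"][y:y+130,x:x+130,::-1],None,fx=4,fy=4,interpolation=cv2.INTER_NEAREST))
    C=cam(c);print(n,(np.array(proj(C,env.get_obs()["tool_pos"]))-[x,y])*4)
E
```

```text
t 9.97 pos [0.6463 0.1667 0.2117] rot [ 1.7998e+02  1.5000e-01 -2.0030e+01] F [ 0.5 -0.4 -0.8] g 0.0869
shift [ 0.0012 -0.0025  0.1007] turn [ 0.     0.003 -0.001]
side [193.13232106 228.39394896]
top [181.0810729  192.34054067]
```

View pics/side7.png

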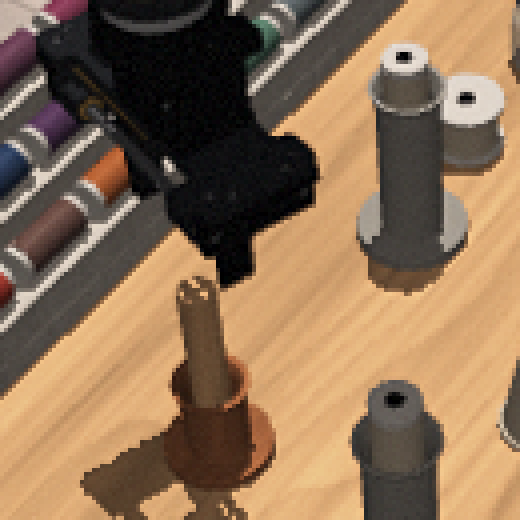

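View pics/top7.png

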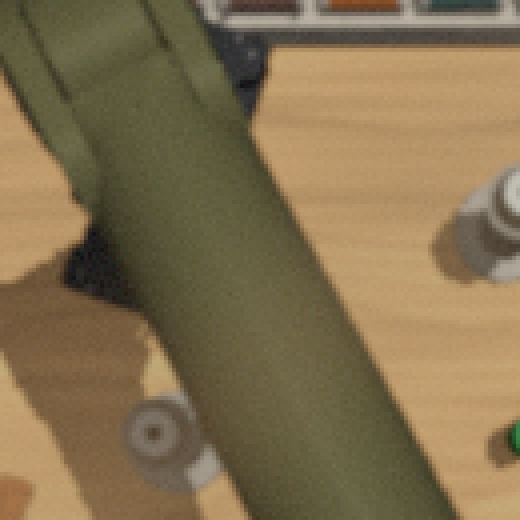

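In the side view the rod is at crop (197,290) with the fingers straddling it, and the spool cap is clear of the tube rim at (404,58). The arm hides the rod in the top view. Descending on the rod.

>>> send_rows(steps=[[[0.001,-0.0025,0.015],[0,0,0],0.087],[[0.001,-0.0025,0.04],[0,0,0],0.087],[[0.001,-0.0025,0.065],[0,0,0],0.08],[[0.001,-0.0025,0.09],[0,0,0],0.07],[[0.001,-0.0025,0.1],[0,0,0],0.06]], grip_force=15)

```text
time_s: 10.48
tool_pos: [0.645, 0.1691, 0.1065]
tool_rot: [179.8, 0.5, -19.9]
force: [-0.3, -0.4, -0.4]
grip_width: 0.0742
```

>>> send_rows(steps=[[[0,0,0],[0,0,0],0.055],[[0,0,0],[0,0,0],0.05],[[0,0,0],[0,0,0],0.045],[[0,0,0],[0,0,0],0.04],[[0,0,0],[0,0,0],0.036]])

```text
time_s: 10.9
tool_pos: [0.6484, 0.1704, 0.1133]
tool_rot: [-179.9, 0.0, -19.9]
force: [0.4, 0.7, -0.1]
grip_width: 0.0422
```

```bash
python3 - <<'E'
from h import *
from cell import env
delta([.648,.1687,.111],[180,0,-20])
for n,(x,y) in(("side",(225,170)),):
    c=env.read_camera(n)
    cv2.imwrite(f"pics/{n}8.png",cv2.resize(c["pixels"][y:y+80,x:x+70,::-1],None,fx=7,fy=7,interpolation=cv2.INTER_NEAREST))
E
```

```text
t 10.9 pos [0.6484 0.1704 0.1133] rot [-1.7992e+02  4.0000e-02 -1.9940e+01] F [ 0.4  0.7 -0.1] g 0.0422
shift [0.0002 0.0017 0.0023] turn [-0.001  0.001  0.001]
```

View pics/side8.png

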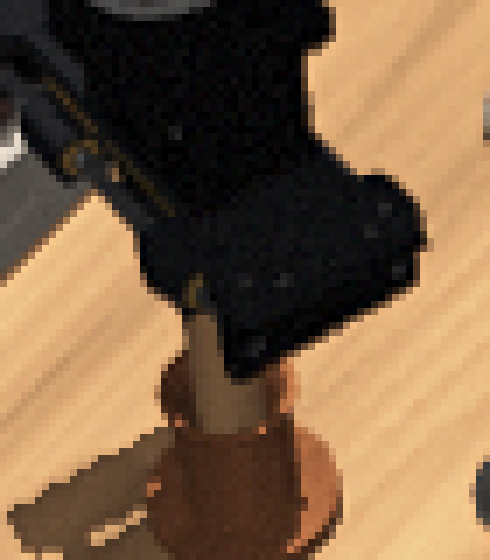

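The side view shows the rod between the fingers at crop (230,380), still upright in the holder. Closing on it.

>>> send_rows(steps=[[[0,0,0.001],[0,0,0],0.034],[[0,0,0.001],[0,0,0],0.03],[[0,0,0.001],[0,0,0],0.026],[[0,0,0.001],[0,0,0],0.02],[[0,0,0.001],[0,0,0],0.015]], grip_force=15)

```text
time_s: 11.37
tool_pos: [0.6479, 0.1697, 0.1107]
tool_rot: [-180.0, 0.1, -20.0]
force: [1.3, -0.7, 0.1]
grip_width: 0.0255
```

>>> send_rows(steps=[[[0,0,0],[0,0,0],0.01],[[0,0,0],[0,0,0],0.01],[[0,0,0],[0,0,0],0.01],[[0,0,0],[0,0,0],0.01],[[0,0,0],[0,0,0],0.01]], grip_force=40)

```text
time_s: 11.78
tool_pos: [0.6479, 0.1697, 0.1106]
tool_rot: [-180.0, 0.1, -20.0]
force: [2.3, -1.0, -0.8]
grip_width: 0.0256
```

```bash
python3 - <<'E'
from h import *
delta([.648,.1687,.20],[180,0,-20])
E
```

```text
t 11.78 pos [0.6479 0.1697 0.1106] rot [-1.800e+02  1.200e-01 -1.995e+01] F [ 2.3 -1.  -0.8] g 0.0256
shift [ 0.0003  0.0009 -0.0894] turn [-0.     0.002  0.001]
```

>>> send_rows(steps=[[[0,0,-0.005],[0,0,0],0.01],[[0,0,-0.015],[0,0,0],0.01],[[0,0,-0.03],[0,0,0],0.01],[[0,0,-0.045],[0,0,0],0.01],[[0,0,-0.06],[0,0,0],0.01]])

```text
time_s: 12.2
tool_pos: [0.6466, 0.1704, 0.172]
tool_rot: [180.0, 0.3, -19.9]
force: [-0.3, 0.3, -0.9]
grip_width: 0.025
```

>>> send_rows(steps=[[[0,0,-0.025],[0,0,0],0.01],[[0,0,-0.055],[0,0,0],0.01],[[0,0,-0.085],[0,0,0],0.01],[[0,0,-0.115],[0,0,0],0.01],[[0,0,-0.14],[0,0,0],0.01]])

```text
time_s: 12.62
tool_pos: [0.6466, 0.1709, 0.314]
tool_rot: [-180.0, 0.2, -19.9]
force: [0.7, -0.3, 0.0]
grip_width: 0.0254
```

```bash
python3 - <<'E'
from h import *
from cell import env
delta([.6522,-.0713,.31],[180,0,-20])
for n,(x,y) in(("side",(205,110)),):
    c=env.read_camera(n)
    cv2.imwrite(f"pics/{n}9.png",cv2.resize(c["pixels"][y:y+140,x:x+130,::-1],None,fx=4,fy=4,interpolation=cv2.INTER_NEAREST))
E
```

```text
t 12.62 pos [0.6466 0.1709 0.314 ] rot [-179.95    0.22  -19.86] F [ 0.7 -0.3  0. ] g 0.0254
shift [0.0875 0.2259 0.0034] turn [-0.001  0.004  0.003]
```

View pics/side9.png

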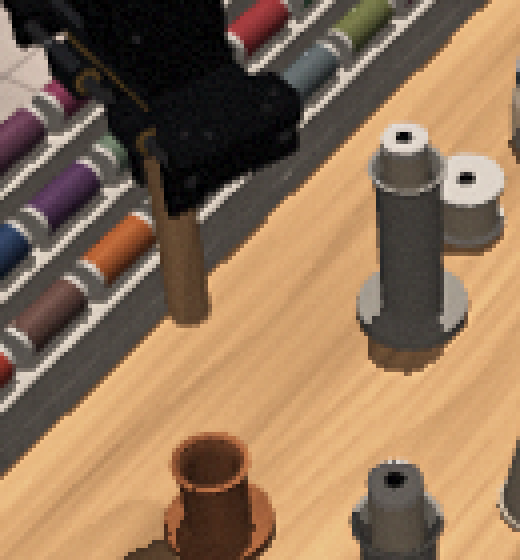

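```bash
python3 - <<'E'
from h import *
from cell import env
np.set_printoptions(precision=4,suppress=True)
S=cam(env.read_camera("side"))
o=env.get_obs();p=o["tool_pos"]
g=cv2.cvtColor(S["img"],cv2.COLOR_RGB2GRAY).astype(int)
for r in range(166,192,3): print(r,g[r,238:266])
for dz in(.0,-.04,-.07,-.1006):print(dz,np.round(proj(S,p+[0,0,dz]),2))
im=S["img"][212:236,240:276].astype(int)
cv2.imwrite("pics/hold.png",cv2.resize(S["img"][212:236,240:276,::-1],None,fx=16,fy=16,interpolation=cv2.INTER_NEAREST))
# predicted rim for centre
for c in((.648,.1687),(.649,.168)):
    k=np.array([proj(S,[c[0]+.0275*np.cos(t),c[1]+.0275*np.sin(t),.07]) for t in np.linspace(0,6.283,60)]);print(c,(k.min(0)+.5-[240,212])*16,(k.max(0)+.5-[240,212])*16)
E
```

```text
166 [125 114 106  95  92  65  70  76  76  80  79  75  78  66  60  66 129  63
  65  74  75  72  72  71  70  77  73  73]
169 [96 88 78 67 56 58 70 73 77 83 80 76 74 71 66 61 65 73 71 71 74 74 72 68
 69 71 72 73]
172 [ 66  52  40  45  65  73  68  71  75  79  78  77  72  68  68  65  59  74
  76  80  70  70  73  72  74  82 119 192]
175 [ 43  75  88 134 216 203  58  73  75  81  80  79  74  64  70  64  58  65
  73  70  72  75 104 117 193 190 180 177]
178 [132 215 205 154  55  66  64  75  70  84  81  76  74  70  70  69  62  61
  80 120 193 188 188 181 178 177 175 172]
181 [156  64  67  72  72  71  73  69  73  80  79  77  70  70  71  73  64  79
 195 186 181 177 180 175 172 169 173 178]
184 [ 70  70  70  68  75  76  80  68  73  72  81  76  73  74  72  70  66  66
 127 184 179 172 171 170 179 179 182 182]
187 [ 68  69  74  75  74  72  72  77  68  77  79  78  70  66  69  68  62  97
 181 170 173 175 180 180 184 176 175 174]
190 [ 76  76  75  73  77  74  75 123 198 194 196 186 155 160 187 179 174 174
 180 179 182 182 178 173 171 171 172 170]
0.0 [246.28 155.6 ]
-0.04 [248.28 168.39]
-0.07 [249.72 177.58]
-0.1006 [251.13 186.62]
(0.648, 0.1687) [129.7855  90.6399] [464.6113 345.1781]
(0.649, 0.168) [127.5977  85.5831] [462.2385 339.837 ]
```

View pics/hold.png

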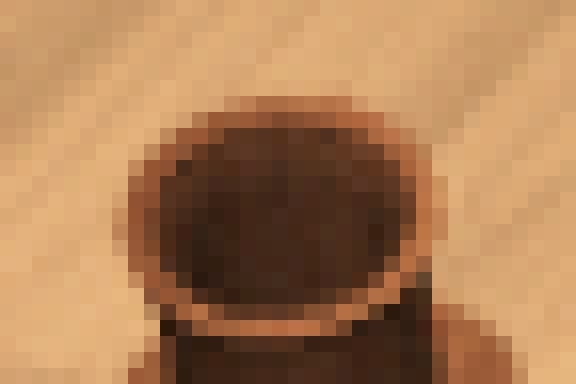

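The side view shows the rod hanging vertically from the grip, with its foot at image (251,187) where the TCP predicts it. The holder is empty and unmoved, mouth centre about (257.6,225.5). Now moving to above the tube.

>>> send_rows(steps=[[[0.006,0.015,0],[0,0.003,0],0.01],[[0.018,0.045,0],[0,0.003,0],0.01],[[0.03,0.078,0],[0,0.003,0],0.01],[[0.043,0.11,0],[0,0.003,0],0.01],[[0.055,0.142,0],[0,0.003,0],0.01]])

```text
time_s: 13.13
tool_pos: [0.6498, 0.0168, 0.3099]
tool_rot: [180.0, 0.2, -19.9]
force: [-0.5, -0.1, -0.8]
grip_width: 0.0248
```

>>> send_rows(steps=[[[0.01,0.028,0],[0,0,0],0.01],[[0.02,0.052,0],[0,0,0],0.01],[[0.027,0.07,0],[0,0,0],0.01],[[0.0315,0.082,0],[0,0,0],0.01],[[0.0325,0.084,0],[0,0,0],0.01]])

```text
time_s: 13.55
tool_pos: [0.6524, -0.0756, 0.3098]
tool_rot: [179.9, 0.1, -20.2]
force: [0.4, -0.4, -0.7]
grip_width: 0.0253
```

>>> send_rows(steps=[[[0,0,0],[0,0,0],0.01],[[0,0,0],[0,0,0],0.01],[[0,0,0],[0,0,0],0.01],[[0,0,0],[0,0,0],0.01],[[0,0,0],[0,0,0],0.01]])

```text
time_s: 13.97
tool_pos: [0.6532, -0.0709, 0.3106]
tool_rot: [-180.0, 0.0, -19.8]
force: [0.1, 0.9, -1.6]
grip_width: 0.0253
```

```bash
python3 - <<'E'
from h import *
from cell import env
delta([.6522,-.0713,.285],[180,0,-20])
for n,(x,y) in(("side",(265,80)),):
    c=env.read_camera(n)
    cv2.imwrite(f"pics/{n}10.png",cv2.resize(c["pixels"][y:y+100,x:x+90,::-1],None,fx=6,fy=6,interpolation=cv2.INTER_NEAREST))
E
```

```text
t 13.97 pos [ 0.6532 -0.0709  0.3106] rot [-1.7998e+02  1.0000e-02 -1.9810e+01] F [ 0.1  0.9 -1.6] g 0.0253
shift [-0.0008  0.0007  0.0256] turn [-0.     0.     0.003]
```

View pics/side10.png

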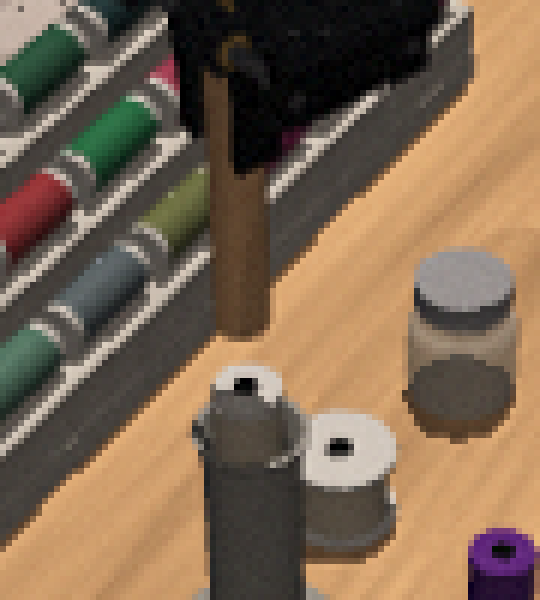

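The rod's foot at crop (242,330) is centred over the spool cap at (245,385). Lowering and pushing.

>>> send_rows(steps=[[[-0.0008,0.0005,0.008],[0,0,0],0.01],[[-0.0008,0.0005,0.018],[0,0,0],0.01],[[-0.0008,0.0005,0.026],[0,0,0],0.01],[[-0.0008,0.0005,0.03],[0,0,0],0.01],[[-0.0008,0.0005,0.033],[0,0,0],0.01]], grip_force=60)

```text
time_s: 14.43
tool_pos: [0.6517, -0.0729, 0.2758]
tool_rot: [180.0, 0.1, -20.0]
force: [0.3, 0.1, -1.0]
grip_width: 0.0248
```

>>> send_rows(steps=[[[0,0,0.002],[0,0,0],0.01],[[0,0,0.004],[0,0,0],0.01],[[0,0,0.006],[0,0,0],0.01],[[0,0,0.008],[0,0,0],0.01],[[0,0,0.01],[0,0,0],0.01]])

```text
time_s: 14.85
tool_pos: [0.6526, -0.0726, 0.2685]
tool_rot: [-180.0, -0.1, -19.9]
force: [-0.1, 0.4, 3.4]
grip_width: 0.0252
```

>>> send_rows(steps=[[[0,0,0.002],[0,0,0],0.01],[[0,0,0.004],[0,0,0],0.01],[[0,0,0.006],[0,0,0],0.01],[[0,0,0.008],[0,0,0],0.01],[[0,0,0.01],[0,0,0],0.01]])

```text
time_s: 15.27
tool_pos: [0.6525, -0.0727, 0.2574]
tool_rot: [-180.0, -0.0, -19.9]
force: [-1.0, 0.8, 4.0]
grip_width: 0.025
```

```bash
python3 - <<'E'
from h import *
from cell import env
delta([.6522,-.0713,.2026],[180,0,-20])
for n,(x,y) in(("side",(265,80)),):
    c=env.read_camera(n)
    cv2.imwrite(f"pics/{n}11.png",cv2.resize(c["pixels"][y:y+100,x:x+90,::-1],None,fx=6,fy=6,interpolation=cv2.INTER_NEAREST))
E
```

```text
t 15.27 pos [ 0.6525 -0.0727  0.2574] rot [-1.800e+02 -4.000e-02 -1.994e+01] F [-1.   0.8  4. ] g 0.025
shift [-0.0008 -0.0012  0.0548] turn [-0.    -0.001  0.001]
```

View pics/side11.png

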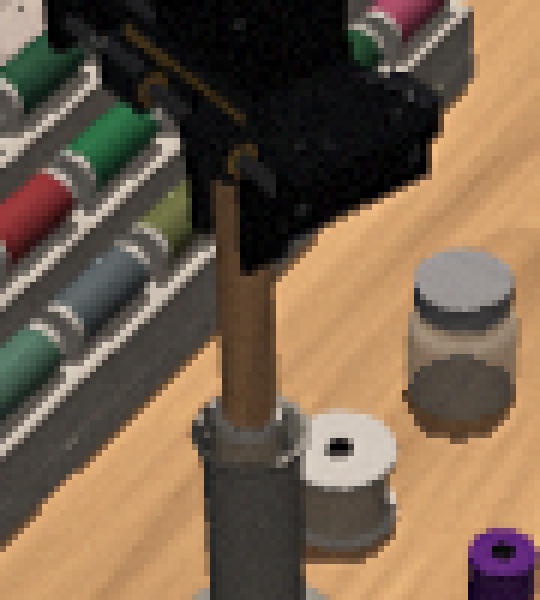

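The spool is going down under about 4–5 N, with the rod centred on it at crop (248,420). Continuing.

>>> send_rows(steps=[[[-0.0005,-0.001,0.004],[0,0,0],0.01],[[-0.0005,-0.001,0.008],[0,0,0],0.01],[[-0.0005,-0.001,0.012],[0,0,0],0.01],[[-0.0005,-0.001,0.016],[0,0,0],0.01],[[-0.0005,-0.001,0.02],[0,0,0],0.01]])

```text
time_s: 15.73
tool_pos: [0.6522, -0.0719, 0.2369]
tool_rot: [180.0, -0.0, -20.0]
force: [0.7, -1.3, 4.0]
grip_width: 0.0251
```

>>> send_rows(steps=[[[0,0,0.004],[0,0,0],0.01],[[0,0,0.008],[0,0,0],0.01],[[0,0,0.012],[0,0,0],0.01],[[0,0,0.016],[0,0,0],0.01],[[0,0,0.02],[0,0,0],0.01]])

```text
time_s: 16.15
tool_pos: [0.6522, -0.0717, 0.217]
tool_rot: [180.0, -0.0, -19.9]
force: [-0.6, -1.9, 4.1]
grip_width: 0.0251
```

```bash
python3 - <<'E'
from h import *
delta([.6522,-.0713,.2026],[180,0,-20])
E
```

```text
t 16.15 pos [ 0.6522 -0.0717  0.217 ] rot [ 1.7999e+02 -1.0000e-02 -1.9940e+01] F [-0.6 -1.9  4.1] g 0.0251
shift [-0.0001 -0.0003  0.0144] turn [ 0.    -0.     0.001]
```

>>> send_rows(steps=[[[0,0,0.002],[0,0,0],0.01],[[0,0,0.004],[0,0,0],0.01],[[0,0,0.006],[0,0,0],0.01],[[0,0,0.008],[0,0,0],0.01],[[0,0,0.01],[0,0,0],0.01]])

```text
time_s: 16.57
tool_pos: [0.6522, -0.0716, 0.2074]
tool_rot: [180.0, -0.0, -19.9]
force: [0.6, -0.7, 3.6]
grip_width: 0.025
```

>>> send_rows(steps=[[[0,0,0.001],[0,0,0],0.01],[[0,0,0.002],[0,0,0],0.01],[[0,0,0.003],[0,0,0],0.01],[[0,0,0.004],[0,0,0],0.01],[[0,0,0.005],[0,0,0],0.01]])

```text
time_s: 16.98
tool_pos: [0.6522, -0.0717, 0.2025]
tool_rot: [180.0, -0.0, -19.9]
force: [0.9, -0.9, 9.0]
grip_width: 0.0253
```

The force is rising right at the predicted depth of 0.2026. Confirming the hard stop.

>>> send_rows(steps=[[[0,0,0.0005],[0,0,0],0.01],[[0,0,0.001],[0,0,0],0.01],[[0,0,0.0015],[0,0,0],0.01],[[0,0,0.002],[0,0,0],0.01],[[0,0,0.002],[0,0,0],0.01]])

```text
time_s: 17.4
tool_pos: [0.6526, -0.0718, 0.2025]
tool_rot: [180.0, -0.1, -20.0]
force: [-0.5, -1.2, 10.3]
grip_width: 0.0248
```

>>> send_rows(steps=[[[0,0,0.001],[0,0,0],0.01],[[0,0,0.002],[0,0,0],0.01],[[0,0,0.003],[0,0,0],0.01],[[0,0,0.004],[0,0,0],0.01],[[0,0,0.004],[0,0,0],0.01]])

```text
time_s: 17.82
tool_pos: [0.653, -0.0716, 0.2023]
tool_rot: [180.0, -0.3, -20.0]
force: [-6.2, -0.7, 25.8]
grip_width: 0.0254
```

Hard stop confirmed at 25.8 N with no further travel. Withdrawing.

>>> send_rows(steps=[[[0,0,-0.004],[0,0,0],0.01],[[0,0,-0.008],[0,0,0],0.01],[[0,0,-0.018],[0,0,0],0.01],[[0,0,-0.035],[0,0,0],0.01],[[0,0,-0.055],[0,0,0],0.01]], grip_force=40)

```text
time_s: 18.23
tool_pos: [0.6508, -0.0713, 0.2498]
tool_rot: [180.0, 0.3, -19.9]
force: [0.7, 0.8, -0.8]
grip_width: 0.0251
```

>>> send_rows(steps=[[[0,0,-0.02],[0,0,0],0.01],[[0,0,-0.04],[0,0,0],0.01],[[0,-0.01,-0.05],[0,0,0],0.01],[[-0.006,-0.03,-0.055],[0,0,0],0.01],[[-0.018,-0.055,-0.055],[0,0,0],0.01]])

```text
time_s: 18.65
tool_pos: [0.6551, -0.0151, 0.3067]
tool_rot: [-180.0, -0.1, -20.2]
force: [0.4, 0.7, -1.7]
grip_width: 0.0256
```

```bash
python3 - <<'E'
from h import *
from cell import env
delta([.6483,.1693,.2],[180,0,-20])
for n,(x,y) in(("side",(225,80)),):
    c=env.read_camera(n)
    cv2.imwrite(f"pics/{n}12.png",cv2.resize(c["pixels"][y:y+130,x:x+110,::-1],None,fx=4.5,fy=4.5,interpolation=cv2.INTER_NEAREST))
E
```

```text
t 18.65 pos [ 0.6551 -0.0151  0.3067] rot [-1.7999e+02 -5.0000e-02 -2.0200e+01] F [ 0.4  0.7 -1.7] g 0.0256
shift [-0.0701 -0.1707  0.1067] turn [-0.    -0.001 -0.003]
```

View pics/side12.png

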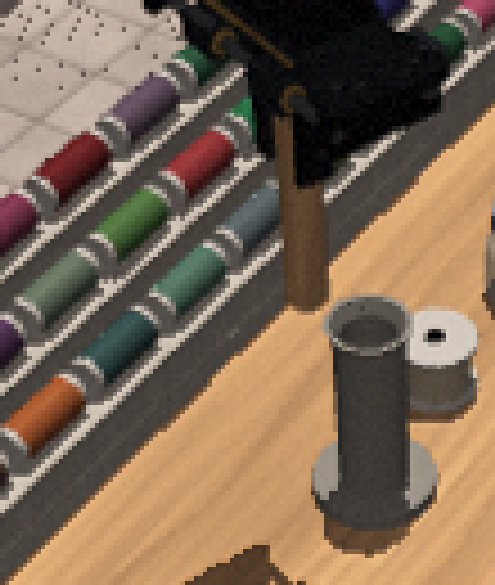

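The side view shows the spool down out of sight in the tube, mouth at crop (368,322), and the rod still straight in the grip. Moving to above the holder.

>>> send_rows(steps=[[[-0.014,-0.034,0.02],[0,0,-0.003],0.01],[[-0.028,-0.068,0.045],[0,0,-0.003],0.01],[[-0.042,-0.102,0.07],[0,0,-0.003],0.01],[[-0.056,-0.136,0.09],[0,0,-0.003],0.01],[[-0.066,-0.16,0.1],[0,0,-0.003],0.01]])

```text
time_s: 19.12
tool_pos: [0.644, 0.1625, 0.2028]
tool_rot: [179.9, 0.3, -19.6]
force: [0.1, 0.0, -1.2]
grip_width: 0.0251
```

>>> send_rows(steps=[[[-0.003,-0.008,0],[0,0,0],0.01],[[-0.003,-0.008,0],[0,0,0],0.01],[[-0.003,-0.008,0],[0,0,0],0.01],[[-0.003,-0.008,0],[0,0,0],0.01],[[-0.003,-0.008,0],[0,0,0],0.01]])

```text
time_s: 19.53
tool_pos: [0.6474, 0.1652, 0.2069]
tool_rot: [180.0, -0.1, -20.0]
force: [0.3, 0.1, -0.8]
grip_width: 0.025
```

```bash
python3 - <<'E'
from h import *
from cell import env
delta([.6483,.1693,.185],[180,0,-20])
for n,(x,y) in(("side",(215,160)),):
    c=env.read_camera(n)
    cv2.imwrite(f"pics/{n}13.png",cv2.resize(c["pixels"][y:y+95,x:x+80,::-1],None,fx=6,fy=6,interpolation=cv2.INTER_NEAREST))
    C=cam(c);print((np.array(proj(C,env.get_obs()["tool_pos"]-[0,0,.1004]))+.5-[x,y])*6)
E
```

```text
t 19.53 pos [0.6474 0.1652 0.2069] rot [ 1.7996e+02 -8.0000e-02 -1.9970e+01] F [ 0.3  0.1 -0.8] g 0.025
shift [-0.0006 -0.0042  0.0219] turn [ 0.001 -0.001  0.001]
[259.02130165 333.75448639]
```

View pics/side13.png

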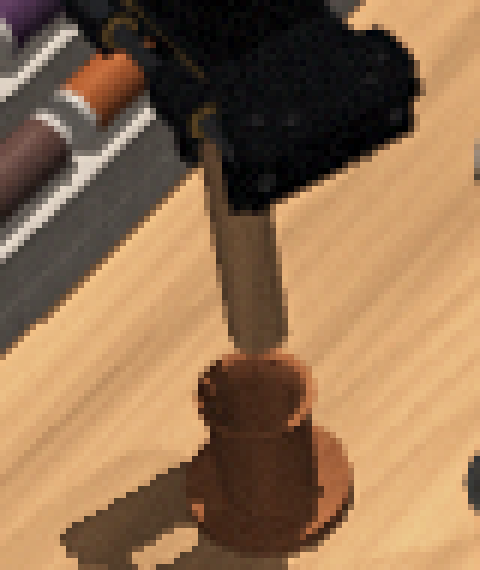

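The rod's foot is centred at crop x≈258, and the holder mouth is centred at about (255,393). Correcting and lowering slowly.

>>> send_rows(steps=[[[0,-0.003,0],[0,0,0],0.01],[[0,-0.005,0.005],[0,0,0],0.01],[[0,-0.005,0.012],[0,0,0],0.01],[[0,-0.005,0.02],[0,0,0],0.01],[[0,-0.005,0.025],[0,0,0],0.01]])

```text
time_s: 20.0
tool_pos: [0.6474, 0.1721, 0.1797]
tool_rot: [179.9, 0.1, -19.8]
force: [0.1, 0.3, -0.7]
grip_width: 0.0253
```

```bash
python3 - <<'E'
from h import *
delta([.649,.170,.17],[180,0,-20])
E
```

```text
t 20.0 pos [0.6474 0.1721 0.1797] rot [ 1.7993e+02  8.0000e-02 -1.9760e+01] F [ 0.1  0.3 -0.7] g 0.0253
shift [0.0022 0.0014 0.0097] turn [0.001 0.001 0.004]
```

>>> send_rows(steps=[[[0.001,0.001,0.001],[0,0,0],0.01],[[0.001,0.001,0.003],[0,0,0],0.01],[[0.001,0.001,0.006],[0,0,0],0.01],[[0.001,0.001,0.009],[0,0,0],0.01],[[0.001,0.001,0.012],[0,0,0],0.01]])

```text
time_s: 20.42
tool_pos: [0.6488, 0.1712, 0.1694]
tool_rot: [-180.0, -0.0, -19.8]
force: [-0.7, 0.4, -0.4]
grip_width: 0.0251
```

```bash
python3 - <<'E'
from h import *
delta([.649,.170,.14],[180,0,-20])
E
```

```text
t 20.42 pos [0.6488 0.1712 0.1694] rot [-1.7999e+02 -2.0000e-02 -1.9770e+01] F [-0.7  0.4 -0.4] g 0.0251
shift [0.0006 0.0011 0.0294] turn [-0.    -0.     0.004]
```

Foot at about 0.069 with no contact. Continuing.

>>> send_rows(steps=[[[0,0.001,0.003],[0,0,0],0.01],[[0,0.001,0.006],[0,0,0],0.01],[[0,0.001,0.01],[0,0,0],0.01],[[0,0.001,0.013],[0,0,0],0.01],[[0,0.001,0.016],[0,0,0],0.01]])

```text
time_s: 20.83
tool_pos: [0.6483, 0.1701, 0.153]
tool_rot: [180.0, 0.0, -19.8]
force: [1.1, -0.3, -0.7]
grip_width: 0.025
```

>>> send_rows(steps=[[[0,0,0.003],[0,0,0],0.01],[[0,0,0.006],[0,0,0],0.01],[[0,0,0.01],[0,0,0],0.01],[[0,0,0.013],[0,0,0],0.01],[[0,0,0.016],[0,0,0],0.01]])

```text
time_s: 21.25
tool_pos: [0.6483, 0.1701, 0.137]
tool_rot: [180.0, -0.0, -19.8]
force: [0.4, 0.1, 0.0]
grip_width: 0.025
```

```bash
python3 - <<'E'
from h import *
delta([.649,.170,.1104],[180,0,-20])
E
```

```text
t 21.25 pos [0.6483 0.1701 0.137 ] rot [179.99  -0.   -19.77] F [0.4 0.1 0. ] g 0.025
shift [ 0.0007 -0.0001  0.0266] turn [ 0.    -0.     0.004]
```

>>> send_rows(steps=[[[0,0,0.004],[0,0,0],0.01],[[0,0,0.008],[0,0,0],0.01],[[0,0,0.012],[0,0,0],0.01],[[0,0,0.016],[0,0,0],0.01],[[0,0,0.02],[0,0,0],0.01]])

```text
time_s: 21.67
tool_pos: [0.6483, 0.1701, 0.117]
tool_rot: [180.0, -0.0, -19.8]
force: [0.9, -0.2, -1.3]
grip_width: 0.0253
```

>>> send_rows(steps=[[[0,0,0.002],[0,0,0],0.01],[[0,0,0.004],[0,0,0],0.01],[[0,0,0.006],[0,0,0],0.01],[[0,0,0.007],[0,0,0],0.01],[[0,0,0.007],[0,0,0],0.01]])

```text
time_s: 22.08
tool_pos: [0.6483, 0.1702, 0.1105]
tool_rot: [180.0, -0.0, -19.8]
force: [0.9, -0.2, -1.1]
grip_width: 0.0253
```

>>> send_rows(steps=[[[0,0,0.0005],[0,0,0],0.01],[[0,0,0.001],[0,0,0],0.01],[[0,0,0.0015],[0,0,0],0.01],[[0,0,0.0015],[0,0,0],0.01],[[0,0,0.0015],[0,0,0],0.01]])

```text
time_s: 22.5
tool_pos: [0.6485, 0.1704, 0.1104]
tool_rot: [-180.0, -0.0, -19.8]
force: [-1.6, -1.0, 6.3]
grip_width: 0.0249
```

The foot is on the holder floor: 6 N and z stopped at 0.1104. Releasing gently.

>>> send_rows(steps=[[[0,0,-0.001],[0,0,0],0.026],[[0,0,-0.001],[0,0,0],0.028],[[0,0,-0.001],[0,0,0],0.032],[[0,0,-0.001],[0,0,0],0.04],[[0,0,-0.001],[0,0,0],0.055]], grip_force=10)

```text
time_s: 22.92
tool_pos: [0.6482, 0.1701, 0.1096]
tool_rot: [180.0, 0.0, -19.8]
force: [0.1, 0.8, 0.5]
grip_width: 0.0384
```

>>> send_rows(steps=[[[0,0,0],[0,0,0],0.07],[[0,0,0],[0,0,0],0.08],[[0,0,-0.01],[0,0,0],0.087],[[0,0,-0.03],[0,0,0],0.087],[[0,0,-0.06],[0,0,0],0.087]])

```text
time_s: 23.33
tool_pos: [0.6467, 0.1694, 0.1683]
tool_rot: [179.8, 0.3, -19.8]
force: [0.7, -0.0, 0.2]
grip_width: 0.0706
```

>>> send_rows(steps=[[[0,0,-0.035],[0,0,0],0.087],[[0,0,-0.07],[0,0,0],0.087],[[0,0,-0.105],[0,0,0],0.087],[[0.01,0.02,-0.13],[0,0,0],0.087],[[0.02,0.05,-0.14],[0,0,0],0.087]])

```text
time_s: 23.75
tool_pos: [0.6508, 0.1214, 0.3161]
tool_rot: [-179.6, -0.3, -19.3]
force: [0.4, 0.6, -0.2]
grip_width: 0.0866
```

>>> send_rows(steps=[[[-0.01,0.035,0],[0,0,0],0.087],[[-0.02,0.07,0],[0,0,0],0.087],[[-0.03,0.105,0],[0,0,0],0.087],[[-0.04,0.14,0],[0,0,0],0.087],[[-0.05,0.175,0],[0,0,0],0.087]])

```text
time_s: 24.17
tool_pos: [0.5428, -0.0324, 0.3107]
tool_rot: [-180.0, -0.1, -19.7]
force: [0.9, -1.0, 0.5]
grip_width: 0.0867
```

>>> send_rows(steps=[[[-0.01,0.035,0],[0,0,0],0.087],[[-0.02,0.07,0],[0,0,0],0.087],[[-0.03,0.105,0],[0,0,0],0.087],[[-0.04,0.14,0],[0,0,0],0.087],[[-0.04,0.14,0],[0,0,0],0.087]])

```text
time_s: 24.58
tool_pos: [0.4548, -0.1571, 0.3109]
tool_rot: [179.7, -0.0, -20.4]
force: [0.4, -0.4, 0.1]
grip_width: 0.0868
```

```bash
python3 - <<'E'
from h import *
from cell import env
delta([.649,.170,.3],[180,0,-20])
for n in("side","top"):
    c=env.read_camera(n)
    cv2.imwrite(f"pics/{n}14.png",c["pixels"][:,:,::-1])
    x,y,w,h=(235,115,200,180) if n=="side" else (250,130,200,140)
    cv2.imwrite(f"pics/{n}14c.png",cv2.resize(c["pixels"][y:y+h,x:x+w,::-1],None,fx=3.3 if n=="side" else 4,fy=3.3 if n=="side" else 4,interpolation=cv2.INTER_CUBIC))
E
```

```text
t 24.58 pos [ 0.4548 -0.1571  0.3109] rot [ 1.7972e+02 -2.0000e-02 -2.0420e+01] F [ 0.4 -0.4  0.1] g 0.0868
shift [ 0.0679 -0.3743  0.0091] turn [ 0.005 -0.    -0.007]
```

View pics/side14c.png

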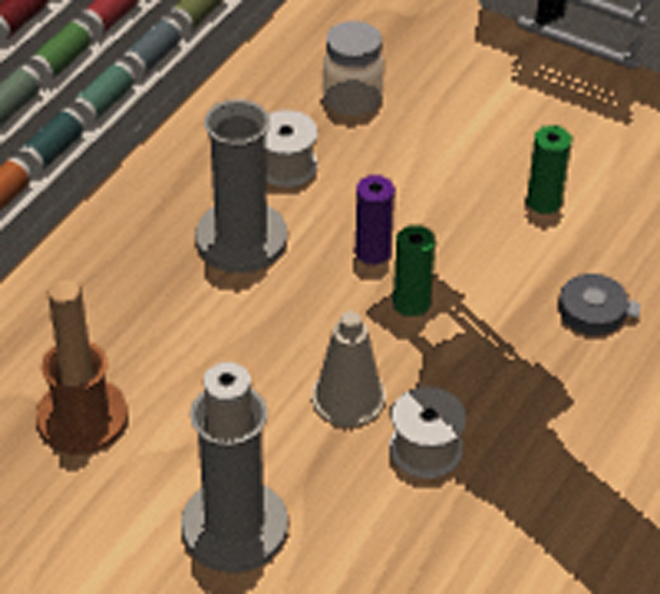

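View pics/top14c.png

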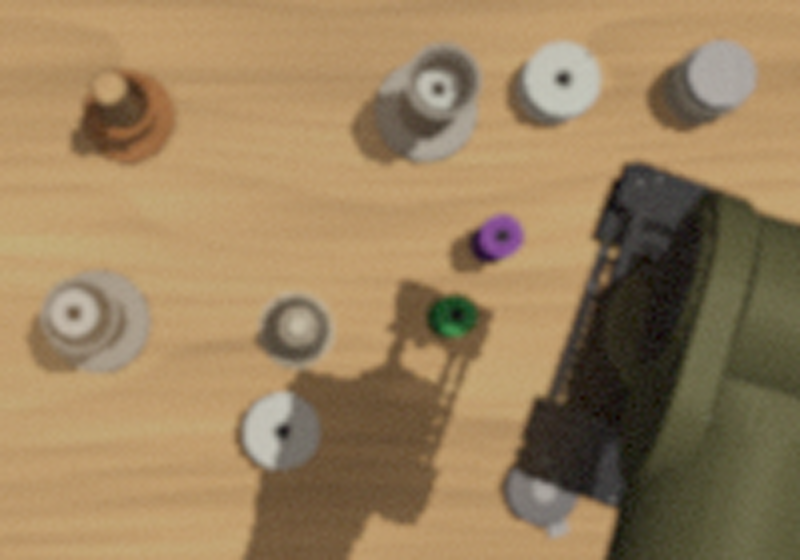

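Both views show the rod standing in its holder (side crop (66,290), top crop (109,88)), almost exactly as at the start. The spool cap is deep in the tube at top crop (437,88), and every bystander matches the first pictures. One quick depth check, then hand in.

>>> send_rows(steps=[[[0,0,0],[0,0,0],0.087],[[0,0,0],[0,0,0],0.087],[[0,0,0],[0,0,0],0.087],[[0,0,0],[0,0,0],0.087],[[0,0,0],[0,0,0],0.087]])

```text
time_s: 25.1
tool_pos: [0.4594, -0.1489, 0.3098]
tool_rot: [-180.0, 0.0, -19.7]
force: [0.4, 0.3, 0.5]
grip_width: 0.0868
```

```bash
python3 - <<'E'
from h import *
from cell import env
T=cam(env.read_camera("top"))
for z in(.102,.12,.145): print(z,np.round(onz(T,359.1,151.6,z),4))
o=env.get_obs();print(o["time_s"],o["tool_pos"],o["force"])
env.sign_off()
E
```

```text
0.102 [ 0.6539 -0.0765  0.102 ]
0.12 [ 0.6507 -0.0746  0.12  ]
0.145 [ 0.6463 -0.0719  0.145 ]
25.15 [ 0.45928386 -0.14907302  0.30980969] [-0.49528461  0.08227788 -1.4864192 ]
the job is handed in; nothing more can be done
```

The job is done and handed in at about 25 s of the 64 s allowed. I stood the off-white spool in the empty tube and let go. With the rod I pushed it to the hard stop, then stood the rod back in its holder and moved the arm clear.

- **Spool at the bottom:** the rod stopped at z = 0.2023 m, against 0.2026 m expected for a bottomed-out spool. Force rose to about 26 N there with no further travel.
- **Rod back in place:** its foot met the holder floor at the same height (0.1104 m, against 0.1106 m when I gripped it). In the last pictures it stands as it did at the start.
- **Other things on the counter:** in the last pictures they look the same as in the first ones. The arm partly hides the tape measure in the top view, but the side view shows it in place. I did not check the ruler again after the work; the arm never went near it.
- **A check that did not quite agree:** a rough sighting of the spool cap in the last top view came out 2–3 mm off the tube axis at full depth. Clearance in the bore is only 1.5 mm, and the two cameras disagreed by about 4 mm throughout. I relied on the contact depth and force instead.

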